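# Set an index wheel's notch to the top

### The job

Lift the wheel stand by its post and set it down (do not drop it) flat inside the lip of the low rectangular locating frame, and let go of it. Then turn its free-running wheel by the rim with your fingertips until the notch in the rim, which starts hidden low down behind the guard, stands at the very top, and leave the wheel at rest with the stand still in the frame.

Things in the scene. Friction and masses are not known exactly. Their poses are not given: they have to be found in the camera images.
- base (a point): Centre of the underside of the loose wheel stand: a grey base plate 120 (x) x 90 (y) x 10 mm carrying a rectangular dark steel post, a wheel and a guard; about 0.7 kg in all. Axes of the stand: x along the wheel's axle, from the wheel towards the post; z up. The low sheet guard, 90 wide, rises in front of the wheel (x = -54 mm) to 56 mm above the underside.
- post (a point): Handhold of the stand: a point on the post's centre line, 105 mm above the underside, 20 mm below the post's top (125 mm), at x = +31 mm of the stand; axes as the stand. The post is 26 mm (x) by 32 mm (y) and bare on both y sides.
- hub (a point): Centre of the wheel, on its axle, 72 mm above the stand's underside at x = -35 mm; axes as the stand (does not turn with the wheel). The bare metal wheel stands upright, radius 55 mm, top 127 mm above the underside; its flat-sided rim is 16 mm thick (along x) from radius 39 to 55 mm, the web inside it 8 mm thick. 45 mm of free space lies between rim and post; above the guard the front is free too.
- notch (a point): Middle of the only notch in the wheel's rim, at radius 47 mm; 14 mm wide along the rim, 16 mm deep, cut through the whole thickness. Turns with the wheel.
- wheel (a joint): Angle of the wheel in rad, 0 when the notch is at the top of the stand, growing as the top of the wheel moves towards the stand's -y; no stops, any number of turns. It turns very freely (friction about 0.003 N m) and stays where it is left at rest.
- frame: Low locating frame fixed to the table, x along its long side, z up. Its dark floor lies 3 mm above the origin; lip 8 mm wide, its top 7 mm above the floor, about 13 mm above the table; the pocket inside is 134 (x) x 104 mm (y), so the stand's base fits with 7 mm to spare on each side, either way round.
Things that resemble listed ones, but are neither listed nor needed, are in the scene too. Of the things that look like the frame, the larger one is meant.

How it is judged:
By the outcome, as a careful person would: the job done as asked, in the order asked, and still so for the second after the job is handed in, with the robot touching nothing.
It also fails if it takes over 72 s, if anything falls off the work surface, if the arm or the gripper's body presses on something with over 40 N, if the wrist force passes 120 N, or if a joint passes its speed limit or range.

### The arm

A 6-joint arm with a two-finger parallel gripper is mounted at the origin on a cart in front of the work surface, level with it; the furniture and walls round the work are solid. World frame = base frame: x ahead of the robot, y to its left, z up, the work surface at z = 0. Lengths are in m, angles in rad, forces in N, time in s.
With the tool pointing down it reaches from about 0.35 to 0.975 m from the base axis. Payload 4.9 kg.
Tool frame: the origin (TCP) lies at the very end of the fingers, on their centre line; the grasp point (between the pads) lies 19 mm behind it; z points along the fingers, y is the line along which they close (so a half turn about z gives the same grasp; the last joint's range is limited). The gripper opens to 85 mm and grips with 20 to 120 N. Pads are 22 mm wide; open, the fingers measure 114 mm over their backs; the gripper's body (76 mm by 85 mm) begins 54 mm behind the grasp point. The pads swing forward as they close: fully open they stand 13 mm farther back than shut.
Start: joints at [-1.408, 0.053, 1.613, -0, 1.476, -0.119], TCP at [0.174, -0.6, 0.231] pointing down, gripper open.
Joint ranges: [-3.01, 3.01], [-1.01, 2.22], [0.06, 2.58], [-1.02, 4.17], [0.09, 2.62], [-3.14, 3.14]. Speed limits (rad/s): [2.57, 2.57, 3.14, 3.14, 3.14, 3.14].

### API

Orientations are given as a rotation vector (axis times angle).
In Python, from station import get_obs, get_image, finish_job gives the robot as it stands. The module is installed in compiled form; this text tells all that it offers.
- The arm moves only by the tool carry_out, never from a script. Its argument "rows" is a list of rows, each a list of 7 numbers: the turn, a rotation vector about the tool's x, y, z as a fraction of full scale, then the shift along the tool's x, y, z as a fraction of full scale, then the closure, from -1 (fully open) to 1 (shut). A call has 1 to 5 rows; each row is the pose to reach, as a shift and turn from the pose commanded when the call began, along the tool's axes at that moment, turning the shorter way round; what a row does not reach only later rows make up. Full scale, the value 1, is 300 mm for a shift and pi rad for a turn. A row lasts 1/10 s, in which the tool goes at most 50 mm and 8.59 degrees, less where a joint would pass 70% of its speed; a pose out of reach is approached as far as the arm can. A call with a number of a shift or a turn outside -1 to 1 is refused whole. A call with a gripper value outside its range is refused whole. The fingers move at their own pace and stop on an object; "force" is the grip in N (left out, the last holds). Time passes only in rows, so rows that repeat a pose let the fingers close. It gives the time, the measured TCP pose, the force, the opening and the grip force at its end, in the units of the state.
- get_obs(): the state, without advancing time (a new reading comes with each control period).
- get_image(name): name is "scene" or "side" or "wrist"; returns a dict with "img" (480x640x3 uint8, blue, green, red), "mtx" (3x3 intrinsics, pixels), "D" ([k1, k2, p1, p2, k3] as OpenCV has them; the pictures are not rectified), "R" (3x3) and "t" (3): a world point X has camera coordinates R X + t. Camera axes: x right, y down, z forward; pixel columns grow to the right and rows downward; lengths in m; the calibration is good to about 2 mm. A picture is of the moment at which its call begins. There is no depth.
- finish_job(): hands the job in; it is judged then, once.
The state is a dict: "t": time; "q": joint angles; "dq": joint speeds; "effort": joint torques, N m; "tool_pos": TCP position; "tool_rot": TCP orientation; "contact_force": force on the tool from outside, world axes, zero at the start; "wrist_torque": the same for the moment, N m; "opening": finger opening in m; "grip_force": force on a finger pad.
Only numpy, scipy, OpenCV 4.12 (cv2) and the standard library are available. Lean on these libraries where they do the work, as an engineer would, in place of code of your own. Each camera call takes 0.05 s, during which the arm holds its last target. There are 200 camera calls.

## Working session

There is one attempt and no reset: what is moved stays moved. The work goes in short steps, Python scripts to look and compute and a tool call to move; the robot and the scene stay as the last step left them, time stands still between calls to the robot, and variables do not carry over. Pictures are saved under pics/ and viewed, at most 10 in all, crops included, and the job is handed in when it is done.

Besides the shell and the picture viewer there is one more tool, called as name(argument=value, ...), one argument or row to a line, values as JSON. carry_out: Moves the arm, as the interface text tells. Shift numbers are shares of 300 mm and turn numbers shares of pi rad, none past 1 either way. Its arguments: {"type":"object","properties":{"rows":{"type":"array"},"force":{"type":"number"}},"required":["rows"]}

```bash
mkdir -p pics
cat > h.py <<'E'
import numpy as np,cv2,json
from scipy.spatial.transform import Rotation as Ro
from station import *
def snap(name,f):
    d=get_image(name); cv2.imwrite('pics/'+f+'.png',d['img'])
    np.savez('pics/'+f+'.npz',mtx=d['mtx'],D=d['D'],R=d['R'],t=d['t']); return d
def ray(f,px):
    d=np.load('pics/'+f+'.npz'); u=cv2.undistortPoints(np.array([[px]],float),d['mtx'],d['D'])[0,0]
    v=d['R'].T@np.array([u[0],u[1],1]); return -d['R'].T@d['t'],v/np.linalg.norm(v)
def atz(f,px,z):
    o,v=ray(f,px); return o+v*(z-o[2])/v[2]
def tri(*a):
    A=np.zeros((3,3));b=np.zeros(3)
    for f,p in a:
        o,v=ray(f,p);P=np.eye(3)-np.outer(v,v);A+=P;b+=P@o
    return np.linalg.solve(A,b)
def proj(f,X):
    d=np.load('pics/'+f+'.npz');return cv2.projectPoints(np.array(X,float).reshape(-1,3),cv2.Rodrigues(d['R'])[0],d['t'],d['mtx'],d['D'])[0][:,0]
E
python3 - <<'E'
from h import *
np.set_printoptions(precision=4,suppress=True)
a=snap('scene','s0');b=snap('side','d0')
for d in(a,b):print(-d['R'].T@d['t'],d['R'][2])
o=get_obs();print(o['tool_pos'],o['tool_rot'],Ro.from_rotvec(o['tool_rot']).as_matrix(),o['opening'],o['t'])
E
```

```text
[-0.0204  0.5078  0.6549] [ 0.5868 -0.454  -0.6704]
[0.2707 0.9353 0.5731] [ 0.2251 -0.8511 -0.4744]
[ 0.1737 -0.5998  0.2302] [-3.1087 -0.4409  0.0001] [[ 0.9606  0.2781 -0.0003]
 [ 0.2781 -0.9606  0.0018]
 [ 0.0002 -0.0018 -1.    ]] 0.0852751205973532 0.1
```

View pics/s0.png

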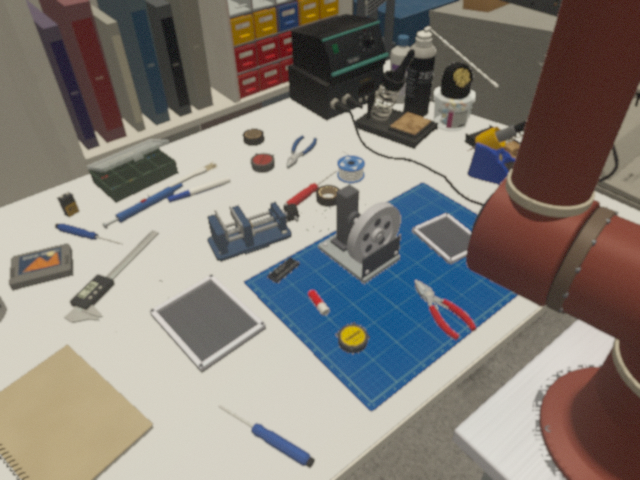

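View pics/d0.png

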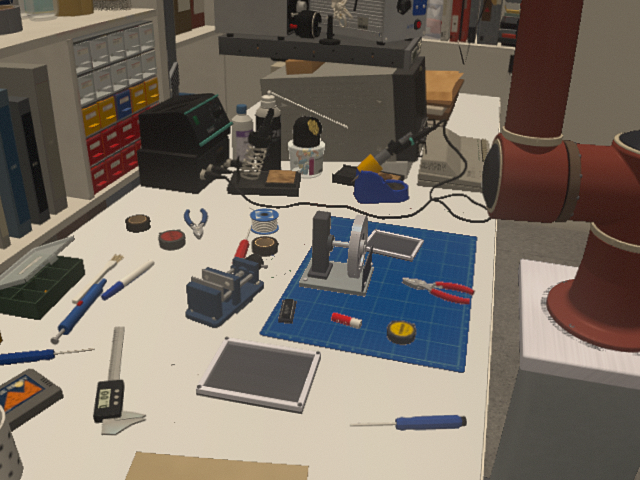

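The pictures show two frame-like things. One is at scene (207,320) / side (260,373), the other at scene (447,237) / side (397,243). The first is clearly larger, so it should be the one meant. The stand is at scene (362,240) / side (338,255). I'll confirm with one enlarged montage and measure.

Run:
```python
from h import *
np.set_printoptions(precision=4,suppress=True)
S=[(152,315),(210,277),(265,323),(203,365)];D=[(308,409),(198,391),(228,337),(320,350)]
for s in S: print('S',atz('s0',s,.013))
for s in D: print('D',atz('d0',s,.013))
print('small');
for s in [(413,233),(450,213),(480,240),(455,262)]: print(atz('s0',s,.01))
a=cv2.imread('pics/s0.png');b=cv2.imread('pics/d0.png')
c=[cv2.resize(x,(400,300),interpolation=cv2.INTER_CUBIC) for x in (a[260:380,130:290],a[175:295,310:470],b[320:425,190:330],b[200:305,285:425])]
cv2.imwrite('pics/m.png',np.vstack([np.hstack(c[:2]),np.hstack(c[2:])]))
```

```text
S [0.577  0.3854 0.013 ]
S [0.5914 0.2719 0.013 ]
S [0.4488 0.2561 0.013 ]
S [0.442  0.3695 0.013 ]
D [0.4296 0.3782 0.013 ]
D [0.5812 0.391  0.013 ]
D [0.59   0.2675 0.013 ]
D [0.448  0.2548 0.013 ]
small
[ 0.4518 -0.0767  0.01  ]
[ 0.4469 -0.1736  0.01  ]
[ 0.3605 -0.1554  0.01  ]
[ 0.3518 -0.0767  0.01  ]
```

View pics/m.png

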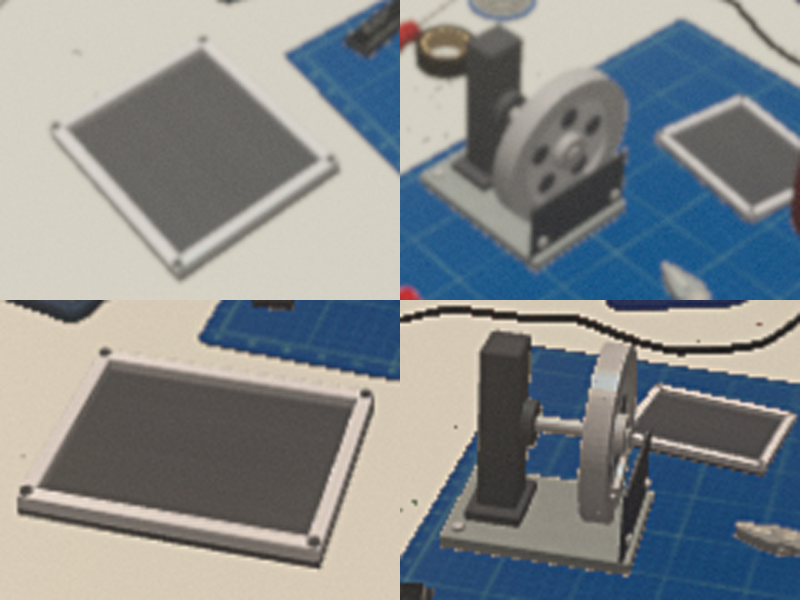

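The crop confirms it. The larger frame is the left one in the scene picture, the smaller one lies on the mat, and the stand has its guard towards the robot and its post away from it.

Run:
```python
from h import *
np.set_printoptions(precision=4,suppress=True)
F=[((150.8,310),(197,387.6)),((211.2,275.2),(226,337.5)),((264.8,324),(320.2,352.6)),((202,367.2),(302,410.3))]
f=[tri(('s0',a),('d0',b)) for a,b in F]
for x in f: print('frame',x)
f=np.array(f);c=f.mean(0);d=(f[0]+f[1]-f[2]-f[3]);print('c',c,np.degrees(np.arctan2(d[1],d[0])))
B=[tri(('s0',a),('d0',b)) for a,b in [((318,243.8),(300,282.3)),((363.6,279.8),(364.8,293.5)),((400.4,256.2),(373.9,266.5))]]
for x in B: print('base',x)
print('ctr',(B[0]+B[2])/2)
for i,j in((1,0),(2,1)):
  e=B[j]-B[i];print(np.linalg.norm(e),np.degrees(np.arctan2(e[1],e[0])))
print('posttop',tri(('s0',(348.4,191.8)),('d0',(322.1,214.7))))
```

```text
frame [0.5875 0.3826 0.0116]
frame [0.5933 0.2684 0.0126]
frame [0.4475 0.2574 0.0112]
frame [0.4413 0.3725 0.0056]
c [0.5174 0.3202 0.0103] 4.127492539884568
base [0.5349 0.0812 0.0136]
base [0.4195 0.0752 0.0092]
base [ 0.4201 -0.0119  0.0126]
ctr [0.4775 0.0346 0.0131]
0.11567826540218125 2.946160918360351
0.08718837761557946 90.42205135833383
posttop [0.5095 0.034  0.1251]
```

carry_out(
  rows=[
    [0,0,0,0.11,-0.115,-0.02,-1],
    [0,0,0,0.22,-0.23,-0.03,-1],
    [0,0,0,0.33,-0.345,-0.033,-1],
    [0,0,0,0.445,-0.46,-0.033,-1],
    [0,0,0,0.555,-0.573,-0.033,-1],
  ],
)

```text
t: 0.6
tool_pos: [0.2864, -0.3869, 0.2407]
tool_rot: [-3.11, -0.44, -0.0]
contact_force: [0.2, 0.6, 0.2]
opening: 0.0853
grip_force: 0.0
```

carry_out(
  rows=[
    [0,0,0,0.11,-0.115,-0.02,-1],
    [0,0,0,0.22,-0.23,-0.03,-1],
    [0,0,0,0.33,-0.345,-0.033,-1],
    [0,0,0,0.445,-0.46,-0.033,-1],
    [0,0,0,0.555,-0.573,-0.033,-1],
  ],
)

```text
t: 1.1
tool_pos: [0.3984, -0.1755, 0.2509]
tool_rot: [3.11, 0.441, 0.0]
contact_force: [0.9, -0.1, -0.6]
opening: 0.0856
grip_force: 0.0
```

carry_out(
  rows=[
    [0,0,0,0.11,-0.115,-0.02,-1],
    [0,0,0,0.22,-0.23,-0.03,-1],
    [0,0,0.03,0.33,-0.345,-0.033,-1],
    [0,0,0.07,0.445,-0.46,-0.033,-1],
    [0,0,0.078,0.555,-0.573,-0.033,-1],
  ],
)

```text
t: 1.6
tool_pos: [0.5106, 0.036, 0.2608]
tool_rot: [3.141, 0.054, -0.0]
contact_force: [0.9, -1.0, 0.7]
opening: 0.0853
grip_force: 0.0
```

Run:
```python
from h import *
np.set_printoptions(precision=4,suppress=True)
a=snap('wrist','w1');print(-a['R'].T@a['t'],a['R'][2])
o=get_obs();print(o['t'],o['tool_pos'],Ro.from_rotvec(o['tool_rot']).as_matrix(),o['dq'])
```

```text
[0.5804 0.0391 0.4039] [-0.2786 -0.0109 -0.9603]
1.65 [0.5124 0.0416 0.2603] [[ 0.9992  0.0403  0.001 ]
 [ 0.0403 -0.9992  0.0052]
 [ 0.0012 -0.0051 -1.    ]] [-0.0889 -0.0501  0.0545 -0.0586  0.0483 -0.2212]
```

View pics/w1.png

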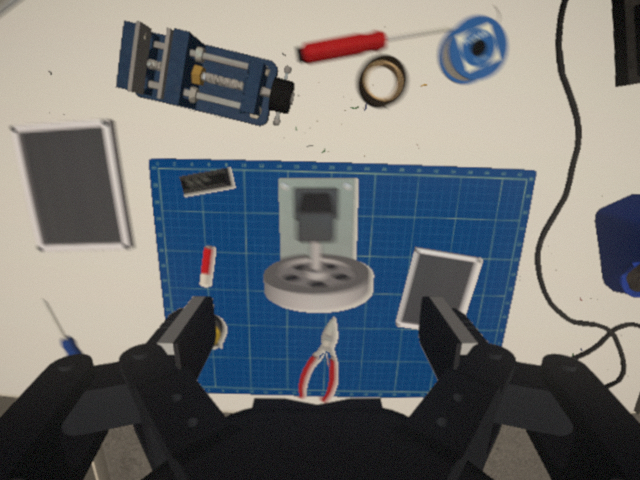

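The wrist picture shows the stand with its plate's back corners at (279,179) and (358,179). The post top spans about x 299–335 and rows 214–242, and the big frame is at (75,185). I'll triangulate these with the scene views.

Run:
```python
from h import *
np.set_printoptions(precision=4,suppress=True)
a=snap('wrist','w2')
o=get_obs();print(o['t'],o['tool_pos'],o['tool_rot'])
print('posttop w2+s0+d0',tri(('w1',(317,228)),('s0',(348.4,191.8)),('d0',(322.1,214.7))))
for p in [(299,214),(335,214),(299,242),(335,242)]:print(atz('w1',p,.125))
print('back corners',atz('w1',(279,179),.01),atz('w1',(358,179),.01))
for p in [(12,126),(112,121),(132,246),(39,250)]:print('fr',atz('w1',p,.013))
c=a['img'][150:330,240:400];cv2.imwrite('pics/c.png',np.hstack([cv2.resize(c,None,fx=3,fy=3)]))
```

```text
1.7 [0.5111 0.0384 0.2601] [-3.1391 -0.0676  0.0019]
posttop w2+s0+d0 [0.509  0.0355 0.1259]
[0.5204 0.0513 0.125 ]
[0.5214 0.0219 0.125 ]
[0.4965 0.0508 0.125 ]
[0.4976 0.0207 0.125 ]
back corners [0.535  0.0796 0.01  ] [ 0.5382 -0.009   0.01  ]
fr [0.5882 0.3845 0.013 ]
fr [0.5936 0.2634 0.013 ]
fr [0.4507 0.2553 0.013 ]
fr [0.441  0.3766 0.013 ]
```

View pics/c.png

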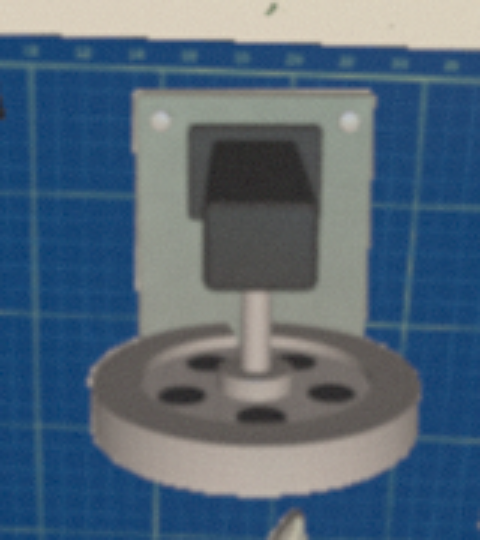

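Run:
```python
from h import *
np.set_printoptions(precision=4,suppress=True)
print(tri(('w2',(327,231.7)),('s0',(348.4,191.8)),('d0',(322.1,214.7))),atz('w2',(327,231.7),.125))
for p in [(309,216.7),(345,216.7),(346,246.7),(308,246.7)]:print(atz('w2',p,.125))
print(atz('w2',(285,180.7),.01),atz('w2',(364.7,181.3),.01))
o=get_obs();print(o['tool_pos']);R=Ro.from_rotvec(o['tool_rot']).as_matrix();print(R)
```

```text
[0.509  0.0343 0.1255] [0.5084 0.0341 0.125 ]
[0.5204 0.0494 0.125 ]
[0.5217 0.02   0.125 ]
[0.4961 0.0176 0.125 ]
[0.4947 0.0493 0.125 ]
[0.5352 0.0799 0.01  ] [ 0.5383 -0.0095  0.01  ]
[0.5111 0.0384 0.2601]
[[ 0.9991  0.043  -0.0012]
 [ 0.043  -0.9991  0.0018]
 [-0.0011 -0.0018 -1.    ]]
```

carry_out(
  rows=[
    [0,0,0,-0.005,0,0.1,-1],
    [0,0,0,-0.005,0,0.2,-1],
    [0,0,0,-0.005,0,0.3,-1],
    [0,0,0,-0.005,0,0.33,-1],
    [0,0,0,-0.005,0,0.33,-1],
  ],
)

```text
t: 2.2
tool_pos: [0.5073, 0.0336, 0.1601]
tool_rot: [-3.141, -0.057, 0.006]
contact_force: [-0.3, -0.2, -0.6]
opening: 0.0857
grip_force: 0.0
```

Run:
```python
from h import *
o=get_obs();print(o['tool_pos'],Ro.from_rotvec(o['tool_rot']).as_matrix().round(4),o['dq'])
```

```text
[0.50726269 0.03358553 0.16012495] [[ 9.993e-01  3.630e-02 -4.100e-03]
 [ 3.630e-02 -9.993e-01  2.000e-04]
 [-4.100e-03 -4.000e-04 -1.000e+00]] [ 0.00350008 -0.02770263 -0.05618416  0.00072371  0.0080857   0.00193085]
```

Good; down and grip.

carry_out(
  rows=[
    [0,0,0,0.003,0,0.08,-1],
    [0,0,0,0.003,0,0.16,-1],
    [0,0,0,0.003,0,0.23,-1],
    [0,0,0,0.003,0,0.253,-1],
    [0,0,0,0.003,0,0.253,-1],
  ],
)

```text
t: 2.7
tool_pos: [0.5098, 0.0337, 0.0866]
tool_rot: [3.141, 0.057, -0.0]
contact_force: [0.5, 0.5, -0.2]
opening: 0.0853
grip_force: 0.0
```

carry_out(
  rows=[
    [0,0,0,0,0,0,0.5],
    [0,0,0,0,0,0,1],
    [0,0,0,0,0,0,1],
    [0,0,0,0,0,0,1],
    [0,0,0,0,0,0,1],
  ],
  force=70,
)

```text
t: 3.2
tool_pos: [0.5102, 0.0341, 0.0872]
tool_rot: [-3.141, -0.058, -0.002]
contact_force: [0.4, 1.9, 3.7]
opening: 0.0313
grip_force: 69.6
```

carry_out(
  rows=[
    [0,0,0,0,0,0,1],
    [0,0,0,0,0,-0.02,1],
    [0,0,0,0,0,-0.05,1],
    [0,0,0,0,0,-0.08,1],
    [0,0,0,0,0,-0.1,1],
  ],
)

```text
t: 3.7
tool_pos: [0.5096, 0.0338, 0.1166]
tool_rot: [3.141, 0.058, 0.0]
contact_force: [0.4, -0.5, -6.1]
opening: 0.0311
grip_force: 69.9
```

carry_out(
  rows=[
    [0,0,0,0,0,-0.06,1],
    [0,0,0,0,0,-0.14,1],
    [0,0,0,0.01,-0.05,-0.22,1],
    [0,0,0,0.03,-0.15,-0.25,1],
    [0,0,0,0.045,-0.26,-0.25,1],
  ],
)

```text
t: 4.2
tool_pos: [0.5219, 0.1127, 0.1942]
tool_rot: [3.141, 0.055, 0.009]
contact_force: [0.8, -0.1, -6.6]
opening: 0.0311
grip_force: 70.9
```

carry_out(
  rows=[
    [0,0,0,0.02,-0.12,0,1],
    [0,0,0,0.04,-0.24,0,1],
    [0,0,-0.008,0.06,-0.36,0,1],
    [0,0,-0.008,0.08,-0.48,0,1],
    [0,0,-0.008,0.1,-0.58,0,1],
  ],
)

```text
t: 4.7
tool_pos: [0.5435, 0.2891, 0.191]
tool_rot: [3.14, 0.099, -0.001]
contact_force: [-0.5, -0.7, -5.5]
opening: 0.0315
grip_force: 71.0
```

carry_out(
  rows=[
    [0,0,0,0.01,-0.06,0,1],
    [0,0,0,0.02,-0.1,0,1],
    [0,0,0,0.02,-0.115,0,1],
    [0,0,0,0.02,-0.115,0,1],
    [0,0,0,0.02,-0.115,0,1],
  ],
)

```text
t: 5.2
tool_pos: [0.5477, 0.321, 0.191]
tool_rot: [3.139, 0.096, -0.001]
contact_force: [0.4, -1.2, -5.3]
opening: 0.0313
grip_force: 71.2
```

Run:
```python
from h import *
np.set_printoptions(precision=4,suppress=True)
o=get_obs();print(o['t'],o['tool_pos'],Ro.from_rotvec(o['tool_rot']).as_matrix(),o['contact_force'])
w=snap('wrist','w3')['img'];s=snap('scene','s3')['img'];d=snap('side','d3')['img']
k=lambda x:cv2.resize(x,(400,300),interpolation=cv2.INTER_CUBIC)
cv2.imwrite('pics/m3.png',np.vstack([np.hstack([k(w),k(w[150:390,160:480])]),np.hstack([k(s[200:395,90:350]),k(d[240:420,160:400])])]))
```

```text
5.2 [0.5477 0.321  0.191 ] [[ 0.9981  0.0609 -0.0003]
 [ 0.0609 -0.9981 -0.0009]
 [-0.0004  0.0008 -1.    ]] [ 0.3653 -1.2166 -5.2538]
```

View pics/m3.png

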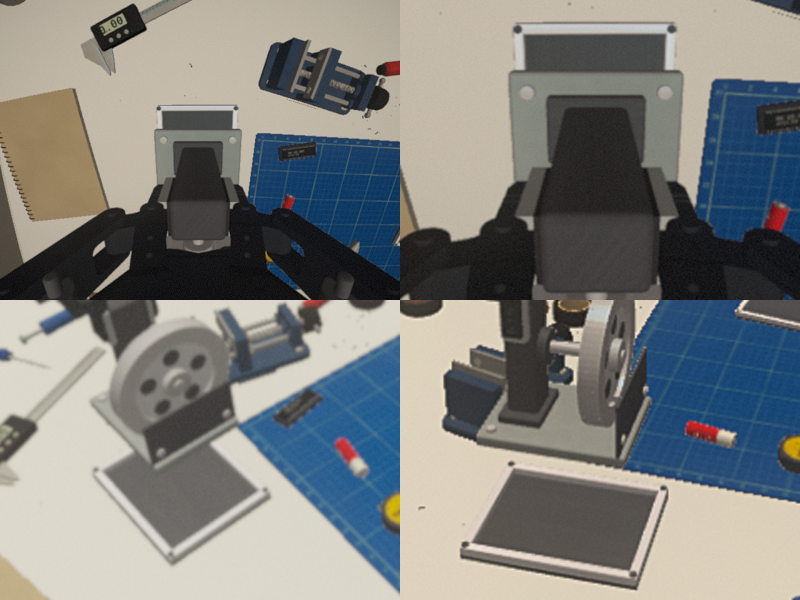

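The stand hangs level over the frame in all views. In the wrist crop the frame's far corners are at original pixels (251,172) and (381,170), and the plate's back corners are at (249,208) and (386,208).

Run:
```python
from h import *
np.set_printoptions(precision=4,suppress=True)
a,b=atz('w3',(251.2,171.6),.0125),atz('w3',(380.8,170),.0125)
print('frame back',a,b,np.linalg.norm(a-b),np.degrees(np.arctan2(b[0]-a[0],a[1]-b[1])))
a,b=atz('w3',(248.8,207.6),.114),atz('w3',(386.4,207.6),.114)
print('plate back',a,b,np.linalg.norm(a-b),np.degrees(np.arctan2(b[0]-a[0],a[1]-b[1])))
# other frame corners: s3 (crop 260->400), d3 (240->400)
S=lambda x,y:(90+x*.65,200+(y-300)*.65)
D=lambda x,y:(160+(x-400)*.6,240+(y-300)*.6)
for n,s,d in(('x- y-',(269,492),(667,487)),('x- y+',(172,560),(634,584)),('x+ y+',(95,468),(462,550))):
  print(n,tri(('s3',S(*s)),('d3',D(*d))), atz('s3',S(*s),.0125),atz('d3',D(*d),.0125))
# plate corner x-,y- / x-,y+ / x+ y+
for n,s,d in(('x- y+',(155,466),(622,464)),('x+ y+',(93,401),(480,437))):
  print('pl',n,tri(('s3',S(*s)),('d3',D(*d))))
```

```text
frame back [0.5846 0.3837 0.0125] [0.5934 0.2657 0.0125] 0.11830244359730653 4.260478845196627
plate back [0.572  0.3668 0.114 ] [0.5775 0.2785 0.114 ] 0.08839550472932141 3.556293426355189
x- y- [0.4469 0.2578 0.0116] [0.4464 0.2581 0.0125] [0.4465 0.2591 0.0125]
x- y+ [0.4424 0.3729 0.0034] [0.4375 0.3741 0.0125] [0.4384 0.3832 0.0125]
x+ y+ [0.5896 0.3808 0.0073] [0.5889 0.3803 0.0125] [0.5833 0.3891 0.0125]
pl x- y+ [0.4578 0.3599 0.1126]
pl x+ y+ [0.5709 0.3653 0.1135]
```

carry_out(
  rows=[
    [0,0,-0.003,0.003,-0.005,0.06,1],
    [0,0,-0.003,0.003,-0.005,0.13,1],
    [0,0,-0.003,0.003,-0.005,0.2,1],
    [0,0,-0.003,0.003,-0.005,0.25,1],
    [0,0,-0.003,0.003,-0.005,0.27,1],
  ],
)

```text
t: 5.85
tool_pos: [0.5468, 0.3228, 0.1066]
tool_rot: [3.138, 0.112, -0.007]
contact_force: [0.4, 0.2, -6.0]
opening: 0.0313
grip_force: 71.0
```

Run:
```python
from h import *
np.set_printoptions(precision=4,suppress=True)
o=get_obs();print(o['t'],o['tool_pos'],o['contact_force'])
s=snap('scene','s4')['img'];d=snap('side','d4')['img']
k=lambda x:cv2.resize(x,(400,300),interpolation=cv2.INTER_CUBIC)
cv2.imwrite('pics/m4.png',np.hstack([k(s[260:380,130:290]),k(d[310:415,190:330])]))
```

```text
5.85 [0.5468 0.3228 0.1066] [ 0.4086  0.2354 -5.9697]
```

View pics/m4.png

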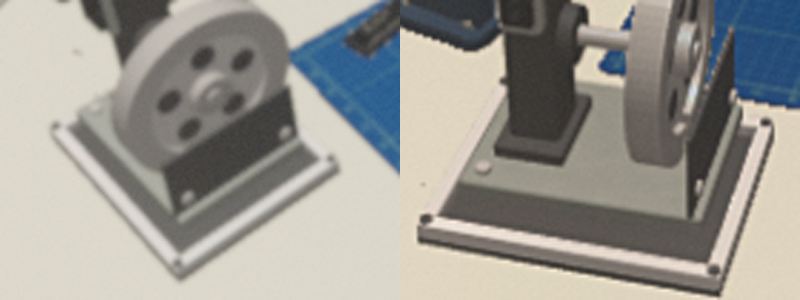

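The picture shows the plate hovering over the pocket inside the lip, seemingly with more gap on the guard side. I'll check that numerically.

Run:
```python
from h import *
np.set_printoptions(precision=4,suppress=True)
P={'x-y+':((200.4,346.8),(295,387)),'x+y+':((160.8,304),(211,373)),'x-y-':((250,317.2),(310.8,346.8))}
q={}
for n,(s,d) in P.items():
  q[n]=tri(('s4',s),('d4',d));print(n,q[n])
print('c',(q['x+y+']+q['x-y-'])/2)
e=q['x+y+']-q['x-y+'];print(np.degrees(np.arctan2(e[1],e[0])))
# predicted: frame model centre .5165,.320 yaw 4: outer corners 
def rect(c,yaw,w,h,z):
  r=np.radians(yaw);M=np.array([[np.cos(r),-np.sin(r)],[np.sin(r),np.cos(r)]])
  return np.array([np.r_[np.array(c)+M@np.array([a*w/2,b*h/2]),z] for a,b in((1,1),(1,-1),(-1,-1),(-1,1))])
R=rect((.5165,.320),4,.150,.120,.013)
print('s model in crop',(proj('s4',R)-[130,260])*2.5);print('d',(proj('d4',R)-[190,310])*2.857+[400,0])
```

```text
x-y+ [0.4539 0.3627 0.0342]
x+y+ [0.5714 0.3685 0.0303]
x-y- [0.4568 0.2759 0.0336]
c [0.5141 0.3222 0.032 ]
2.846261045225116
s model in crop [[ 48.4625 127.8269]
 [205.2872  34.767 ]
 [341.7876 159.4306]
 [178.5407 272.431 ]]
d [[416.8589 220.6542]
 [500.6742  72.8733]
 [775.395  115.1629]
 [722.881  273.9247]]
```

Centres agree within about 3 mm against 7 mm of play, so I'll lower it.

carry_out(
  rows=[
    [0,0,0,0.003,0,0.015,1],
    [0,0,0,0.003,0,0.027,1],
    [0,0,0,0.003,0,0.033,1],
    [0,0,0,0.003,0,0.035,1],
    [0,0,0,0.003,0,0.037,1],
  ],
)

```text
t: 6.45
tool_pos: [0.5495, 0.3238, 0.0993]
tool_rot: [-3.139, -0.112, -0.001]
contact_force: [-0.1, 0.3, -6.7]
opening: 0.0314
grip_force: 71.2
```

carry_out(
  rows=[
    [0,0,0,0,0,0.002,1],
    [0,0,0,0,0,0.004,1],
    [0,0,0,0,0,0.006,1],
    [0,0,0,0,0,0.006,1],
    [0,0,0,0,0,0.006,1],
  ],
)

```text
t: 6.95
tool_pos: [0.5493, 0.3237, 0.0972]
tool_rot: [3.14, 0.112, -0.0]
contact_force: [0.3, -0.1, -6.2]
opening: 0.0312
grip_force: 71.2
```

carry_out(
  rows=[
    [0,0,0,0,0,0.003,1],
    [0,0,0,0,0,0.006,1],
    [0,0,0,0,0,0.009,1],
    [0,0,0,0,0,0.01,1],
    [0,0,0,0,0,0.01,1],
  ],
)

```text
t: 7.45
tool_pos: [0.5493, 0.3237, 0.0941]
tool_rot: [3.139, 0.112, -0.0]
contact_force: [0.5, 0.3, -6.2]
opening: 0.0312
grip_force: 71.2
```

carry_out(
  rows=[
    [0,0,0,0,0,0.001,1],
    [0,0,0,0,0,0.002,1],
    [0,0,0,0,0,0.003,1],
    [0,0,0,0,0,0.004,1],
    [0,0,0,0,0,0.004,1],
  ],
)

```text
t: 7.95
tool_pos: [0.5493, 0.3237, 0.093]
tool_rot: [3.14, 0.112, -0.0]
contact_force: [0.3, -0.3, -6.9]
opening: 0.0314
grip_force: 71.2
```

carry_out(
  rows=[
    [0,0,0,0,0,0.001,1],
    [0,0,0,0,0,0.002,1],
    [0,0,0,0,0,0.003,1],
    [0,0,0,0,0,0.004,1],
    [0,0,0,0,0,0.004,1],
  ],
)

```text
t: 8.45
tool_pos: [0.5493, 0.3237, 0.0917]
tool_rot: [3.14, 0.112, -0.0]
contact_force: [-0.1, -0.0, -6.5]
opening: 0.0311
grip_force: 71.2
```

Run:
```python
from h import *
np.set_printoptions(precision=4,suppress=True)
o=get_obs();print(o['t'],o['tool_pos'],o['contact_force'],o['wrist_torque'])
```

```text
8.45 [0.5493 0.3237 0.0917] [-0.1183 -0.0238 -6.486 ] [-0.005  -0.1981  0.0238]
```

carry_out(
  rows=[
    [0,0,0,0,0,0.001,1],
    [0,0,0,0,0,0.002,1],
    [0,0,0,0,0,0.003,1],
    [0,0,0,0,0,0.004,1],
    [0,0,0,0,0,0.004,1],
  ],
)

```text
t: 8.95
tool_pos: [0.5494, 0.3238, 0.0906]
tool_rot: [-3.14, -0.112, 0.0]
contact_force: [0.8, -0.2, -6.4]
opening: 0.0316
grip_force: 71.3
```

carry_out(
  rows=[
    [0,0,0,0,0,0.001,1],
    [0,0,0,0,0,0.002,1],
    [0,0,0,0,0,0.003,1],
    [0,0,0,0,0,0.004,1],
    [0,0,0,0,0,0.004,1],
  ],
)

```text
t: 9.45
tool_pos: [0.5496, 0.3239, 0.0905]
tool_rot: [-3.139, -0.112, -0.001]
contact_force: [-3.6, -0.9, 3.1]
opening: 0.031
grip_force: 72.2
```

carry_out(
  rows=[
    [0,0,0,0,0,0,0.3],
    [0,0,0,0,0,0,-0.3],
    [0,0,0,0,0,0,-1],
    [0,0,0,0,0,0,-1],
    [0,0,0,0,0,0,-1],
  ],
)

```text
t: 9.95
tool_pos: [0.5496, 0.3238, 0.0894]
tool_rot: [-3.139, -0.112, -0.001]
contact_force: [0.4, -0.2, 0.8]
opening: 0.0851
grip_force: 0.0
```

carry_out(
  rows=[
    [0,0,0,0,0,-0.03,-1],
    [0,0,0,0,0,-0.1,-1],
    [0,0,0,0,0,-0.25,-1],
    [0,0,0,0,0,-0.38,-1],
    [0,0,0,0,0,-0.5,-1],
  ],
)

```text
t: 10.45
tool_pos: [0.5497, 0.3239, 0.2425]
tool_rot: [-3.139, -0.112, -0.003]
contact_force: [-0.3, 0.0, -0.6]
opening: 0.0853
grip_force: 0.0
```

carry_out(
  rows=[
    [0,0,0,0,0,-0.1,-1],
    [0,0,0,0,0,-0.1,-1],
    [0,0,0,0,0,-0.1,-1],
  ],
)

```text
t: 10.75
tool_pos: [0.5498, 0.3239, 0.2708]
tool_rot: [-3.139, -0.112, -0.004]
contact_force: [-1.0, -0.4, 0.1]
opening: 0.0853
grip_force: 0.0
```

Run:
```python
from h import *
np.set_printoptions(precision=4,suppress=True)
o=get_obs();print(o['t'],o['tool_pos'],o['tool_rot'],o['contact_force'])
w=snap('wrist','w5')['img'];s=snap('scene','s5')['img'];d=snap('side','d5')['img']
k=lambda x:cv2.resize(x,(400,300),interpolation=cv2.INTER_CUBIC)
cv2.imwrite('pics/m5.png',np.vstack([np.hstack([k(s[260:380,130:290]),k(d[300:420,180:340])]),np.hstack([k(w[120:360,160:480]),k(w)])]))
```

```text
10.75 [0.5498 0.3239 0.2708] [-3.1386 -0.1119 -0.0038] [-1.0133 -0.3634  0.0964]
```

View pics/m5.png

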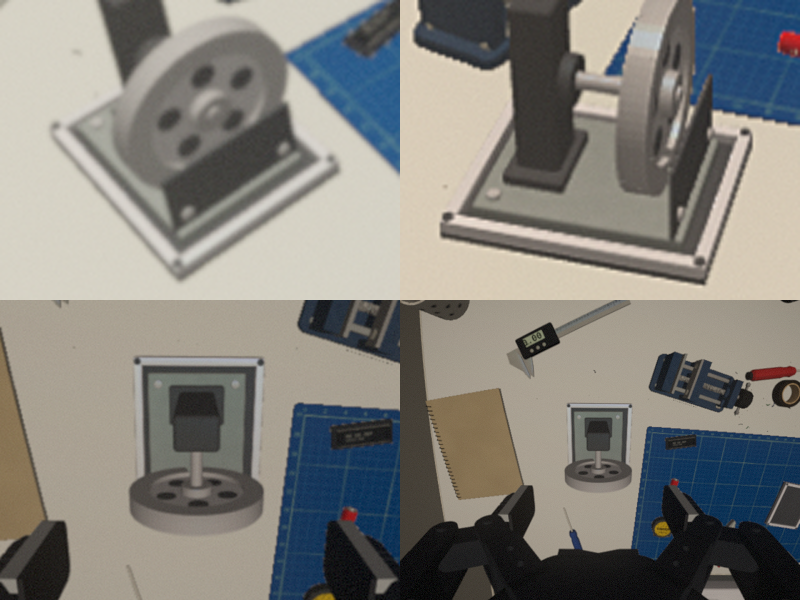

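The stand is seated flat inside the lip. Next I'll check the hub position and the joint angles before regripping crosswise on the rim.

Run:
```python
from h import *
np.set_printoptions(precision=4,suppress=True)
o=get_obs();print(o['q'],o['tool_pos'],Ro.from_rotvec(o['tool_rot']).as_matrix())
print('hubface',tri(('s5',(215.2,302.8)),('d5',(290,336))))
r=np.radians(4.1);ex=np.array([np.cos(r),np.sin(r),0]);hub=np.array([.5493,.3237,0])-.066*ex+[0,0,.0765];print('hub',hub)
# predicted wheel side ring in crop coordinates, for check: top of wheel
ey=np.array([-np.sin(r),np.cos(r),0]);ez=np.array([0,0,1])
top=hub+.055*ez;print('rim front top',(proj('s5',top-.008*ex)-[130,260])*2.5,(proj('d5',top-.008*ex)-[180,300])*2.5+[400,0],'hub',(proj('s5',hub-.012*ex)-[130,260])*2.5,(proj('d5',hub-.012*ex)-[180,300])*2.5+[400,0],'wrist rear top crop',(proj('w5',top+.008*ex)-[160,120])*1.25+[0,300])
```

```text
[0.4159 0.0638 1.5418 0.     1.5395 1.9154] [0.5485 0.3234 0.2671] [[ 0.9975  0.0713 -0.0032]
 [ 0.0713 -0.9975 -0.0014]
 [-0.0033  0.0012 -1.    ]]
hubface [0.4749 0.3179 0.0801]
hub [0.4835 0.319  0.0765]
rim front top [[197.993   47.9144]] [[672.0239   8.9239]] hub [[217.0553 117.4715]] [[679.3444  94.2872]] wrist rear top crop [[197.0667 512.6673]]
```

carry_out(
  rows=[
    [0,0,0,-0.1,0,0.05,0],
    [0,0,0,-0.2,0,0.1,0],
    [0,0,-0.04,-0.217,0,0.16,0],
    [0,0,-0.08,-0.217,0,0.16,0],
    [0,0,-0.12,-0.217,0,0.16,0],
  ],
)

```text
t: 11.4
tool_pos: [0.4827, 0.3185, 0.2182]
tool_rot: [3.06, 0.707, -0.008]
contact_force: [-1.0, -0.5, -0.1]
opening: 0.0428
grip_force: 0.0
```

carry_out(
  rows=[
    [0,0,-0.045,0,0,0,0],
    [0,0,-0.09,0,0,0,0],
    [0,0,-0.135,0,0,0,0],
    [0,0,-0.18,0,0,0,0],
    [0,0,-0.22,0,0,0,0],
  ],
)

```text
t: 11.9
tool_pos: [0.4836, 0.3187, 0.2193]
tool_rot: [-2.64, -1.702, 0.005]
contact_force: [0.5, 0.4, 1.6]
opening: 0.0428
grip_force: 0.0
```

carry_out(
  rows=[
    [0,0,-0.045,0,0,0,0],
    [0,0,-0.09,0,0,0,0],
    [0,0,-0.135,0,0,0,0],
    [0,0,-0.16,0,0,0,0],
    [0,0,-0.16,0,0,0,0],
  ],
)

```text
t: 12.4
tool_pos: [0.4836, 0.3187, 0.2194]
tool_rot: [-2.14, -2.298, 0.005]
contact_force: [-0.4, -0.3, 0.8]
opening: 0.0429
grip_force: 0.0
```

Run:
```python
from h import *
np.set_printoptions(precision=4,suppress=True)
a=snap('wrist','w6')
o=get_obs();print(o['t'],o['opening'],o['q'],o['tool_pos'],Ro.from_rotvec(o['tool_rot']).as_matrix())
cv2.imwrite('pics/c6.png',a['img'][:,:])
```

```text
12.45 0.0424599744030356 [ 0.4542 -0.0461  1.7314  0.      1.4591  0.3846] [0.4837 0.3188 0.2197] [[-0.0695  0.9976 -0.0025]
 [ 0.9976  0.0695 -0.0012]
 [-0.001  -0.0026 -1.    ]]
```

View pics/c6.png

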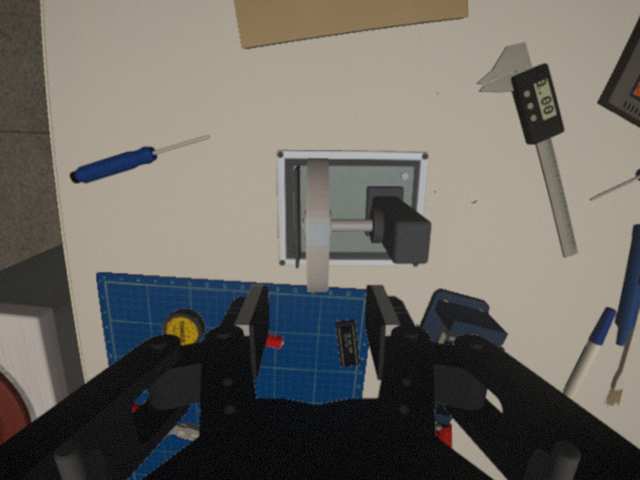

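The wrist view shows the fingers straddling the wheel's plane: finger centre about x=316, rim at x 306–329, post at (405,235). I'll check the wheel's lateral position and get a rim brightness profile for notch detection.

```bash
cat >> h.py <<'E'
r=np.radians(4.1);ex=np.array([np.cos(r),np.sin(r),0]);ey=np.array([-np.sin(r),np.cos(r),0]);ez=np.array([0,0,1.])
hub=np.array([.4845,.319,.079])
def rim(th,rad,off): # th: wheel angle deg, + towards -y
    t=np.radians(np.asarray(th,float))[:,None];return hub+off*ex+rad*(np.cos(t)*ez-np.sin(t)*ey)
def prof(f,ths,rad,off):
    im=cv2.GaussianBlur(cv2.cvtColor(cv2.imread('pics/'+f+'.png'),cv2.COLOR_BGR2GRAY),(0,0),.6)
    p=proj(f,rim(ths,rad,off)).astype(np.float32);return cv2.remap(im,p[None,:,0],p[None,:,1],1)[0]
E
python3 - <<'E'
from h import *
np.set_printoptions(precision=4,suppress=True,linewidth=200)
im=cv2.cvtColor(cv2.imread('pics/w6.png'),cv2.COLOR_BGR2GRAY)
for th in(-30,0,30):
    P=proj('w6',rim([th],.055,0))[0];row=int(round(P[1]));x0=int(P[0])
    print(th,P,im[row,x0-22:x0+23], proj('w6',np.vstack([rim([th],.055,-.008),rim([th],.055,.008)]))[:,0])
t=np.arange(-110,111,5)
for f in('s5','d5'):
    for q in(.043,.047,.051): print(f,q,prof(f,t,q,-.008))
E
```

```text
-30 [319.847  204.2186] [ 48  36  49  84 112 116 119 121 124 130 132 135 131 130 132 130 129 133 130 131 132 132 134 131 129 130 130 127 126 126 127 126 123 122 120 122 123 122 121 119 118 120 124 122 124] [308.1701 331.525 ]
0 [319.7694 245.7552] [ 59  54  44  67 102 116 117 117 126 140 147 149 145 144 147 146 145 144 144 145 146 142 144 145 144 140 142 138 137 141 141 138 126 119 118 116 117 119 118 115 119 115 120 117 116] [308.1158 331.4241]
30 [319.6023 278.7371] [163 164 163 163 164 163 163 165 166 153 138 131 129 129 130 127 129 127 129 126 127 129 125 124 128 127 126 125 123 125 130 146 162 163 163 167 164 164 165 163 167 165 164 167 167] [308.6352 330.5705]
s5 0.043 [114 113 113 114 113 112 113 113 113 113 114 113 114 113 112 114 113 112 112 112 111 111 111 111 111 111 110 112 111 111 111 111 112 111 110 110 111 111 111 111 110 110 110 111 110]
s5 0.047 [112 112 114 113 114 112 113 113 113 113 112 113 113 112 112 112 112 114 110 111 113 110 112 111 111 112 110 110 111 111 111 110 110 110 110 109 110 111 111 111 111 109 110 110 111]
s5 0.051 [112 112 112 111 113 113 113 113 112 113 113 113 114 113 114 114 116 117 118 115 119 119 119 119 119 119 118 117 116 115 115 114 113 116 119 119 119 119 113 113 119 122 125 126 128]
d5 0.043 [90 82 81 82 85 85 85 85 81 82 82 82 86 87 88 87 85 86 86 85 84 84 83 83 83 83 84 84 85 85 85 85 84 84 84 84 85 84 85 87 88 89 89 93 98]
d5 0.047 [ 85  88  85  83  84  85  86  89  90  90  92  93  95  98  99 100 105 108 103 100 101  97  91  92  92  88  84  84  82  83  83  84  84  84  84  83  83  83  83  83  84  84  85  87  92]
d5 0.051 [ 86  87  88  88  87  89  93  96 100 104 108 109 116 117 121 130 135 142 138 140 135 128 134 133 129 122 119 112 104  97  91  91  88  84  88  94  84  82  81  81  81  82  81  82  91]
```

carry_out(
  rows=[
    [0,-0.045,0,0.066,0,0.005,0],
    [0,-0.09,0,0.131,0,0.019,0],
    [0,-0.135,0,0.193,0,0.042,0],
    [0,-0.18,0,0.251,0,0.073,0],
    [0,-0.222,0,0.301,0,0.11,0],
  ],
)

```text
t: 12.95
tool_pos: [0.4778, 0.4108, 0.1884]
tool_rot: [1.741, 1.868, -0.635]
contact_force: [0.4, 0.1, 0.2]
opening: 0.0426
grip_force: 0.0
```

carry_out(
  rows=[
    [0,0,0,0,0,0.06,0],
    [0,0,0,0,0,0.1,0],
  ],
)

```text
t: 13.15
tool_pos: [0.478, 0.3898, 0.1611]
tool_rot: [1.74, 1.873, -0.641]
contact_force: [-0.3, -0.2, 0.4]
opening: 0.0426
grip_force: 0.0
```

```bash
sed -i 's/^hub=.*/hub=np.array([.4828,.319,.079])/' h.py
cat >> h.py <<'E'
def st():
    o=get_obs();R=Ro.from_rotvec(o['tool_rot']).as_matrix();d=R.T@(hub-np.array(o['tool_pos']))
    print('t',round(o['t'],2),'hub in tool',d.round(4),'tilt',np.degrees(np.arctan2(R[:,2]@(-ey),-R[2,2])).round(1),'ytool.ex',(R[:,1]@ex).round(4),'z.ex',(R[:,2]@ex).round(4),'q',np.round(o['q'],2),'F',np.round(o['contact_force'],1),o['opening'])
E
python3 -c "
from h import *
st()"
```

```text
t 13.15 hub in tool [-0.0013 -0.      0.1085] tilt 40.2 ytool.ex 1.0 z.ex -0.0027 q [ 0.78  0.41  1.43 -0.52  1.78  0.73] F [-0.3 -0.2  0.4] 0.042589213519380546
```

carry_out(
  rows=[
    [0,0,0,-0.004,0,0.08,0],
    [0,0,0,-0.004,0,0.16,0],
    [0,0,0,-0.004,0,0.23,0],
    [0,0,0,-0.004,0,0.258,0],
    [0,0,0,-0.004,0,0.258,0],
  ],
)

```text
t: 13.65
tool_pos: [0.4828, 0.338, 0.1067]
tool_rot: [1.746, 1.871, -0.636]
contact_force: [0.7, 0.4, -0.4]
opening: 0.0428
grip_force: 0.0
```

carry_out(
  rows=[
    [0,0,0,0,0,0,0.3],
    [0,0,0,0,0,0,0.5],
    [0,0,0,0,0,0,0.7],
    [0,0,0,0,0,0,0.75],
    [0,0,0,0,0,0,0.75],
  ],
  force=20,
)

```text
t: 14.15
tool_pos: [0.4832, 0.3404, 0.1082]
tool_rot: [1.744, 1.873, -0.632]
contact_force: [-2.5, 3.7, 5.2]
opening: 0.0149
grip_force: 25.2
```

```bash
python3 -c "
from h import *
st();print(get_obs()['grip_force'])"
```

```text
t 14.15 hub in tool [ 0.0023 -0.002   0.0361] tilt 39.9 ytool.ex 1.0 z.ex 0.0012 q [ 0.73  0.39  1.55 -0.54  1.66  0.74] F [-2.5  3.7  5.2] 0.014879060019750107
25.225821552630805
```

carry_out(
  rows=[
    [0,0,0,0.004,-0.004,-0.01,0.75],
    [0,0.0444,0,-0.0127,-0.004,-0.009,0.75],
    [0,0.0889,0,-0.029,-0.004,-0.0055,0.75],
    [0,0.1333,0,-0.0448,-0.004,0,0.75],
    [0,0.1778,0,-0.0596,-0.004,0.008,0.75],
  ],
)

```text
t: 14.65
tool_pos: [0.4817, 0.3242, 0.1151]
tool_rot: [2.072, 2.227, -0.141]
contact_force: [-0.0, -1.2, -6.3]
opening: 0.0157
grip_force: 24.4
```

```bash
python3 -c "
from h import *
st();print(get_obs()['grip_force'])"
```

```text
t 14.65 hub in tool [-0.0004  0.0008  0.0364] tilt 7.6 ytool.ex 1.0 z.ex -0.0017 q [ 0.52  0.1   1.77 -0.12  1.33  0.48] F [-0.  -1.2 -6.3] 0.015667359519176322
24.373893564879836
```

carry_out(
  rows=[
    [0,0.0444,0,-0.0167,0,0.006,0.75],
    [0,0.0889,0,-0.0331,0,0.0106,0.75],
    [0,0.1333,0,-0.0488,0,0.016,0.75],
    [0,0.1778,0,-0.0636,0,0.0242,0.75],
    [0,0.2222,0,-0.0771,0,0.034,0.75],
  ],
)

```text
t: 15.15
tool_pos: [0.4838, 0.2992, 0.1088]
tool_rot: [-1.826, -1.962, -0.528]
contact_force: [0.5, 1.0, -6.4]
opening: 0.0152
grip_force: 24.5
```

carry_out(
  rows=[
    [0,0.0444,0,-0.0167,0,0.0012,0.75],
    [0,0.0444,0,-0.0167,0,0.0012,0.75],
    [0,0.0444,0,-0.0167,0,0.0012,0.75],
  ],
)

```text
t: 15.45
tool_pos: [0.4843, 0.2944, 0.1047]
tool_rot: [-1.747, -1.872, -0.63]
contact_force: [0.3, -0.3, -5.8]
opening: 0.0156
grip_force: 24.8
```

```bash
python3 -c "
from h import *
st();print(get_obs()['grip_force'])"
```

```text
t 15.45 hub in tool [0.0025 0.0002 0.0355] tilt -39.8 ytool.ex 1.0 z.ex -0.0009 q [ 0.08 -0.02  2.02  0.75  1.23 -0.28] F [ 0.3 -0.3 -5.8] 0.015568813027239517
24.802191748749465
```

The wrist reads about 6 N of pull, so I may be lifting the stand. I'll ease down until it is unloaded.

carry_out(
  rows=[
    [0,0,0,-0.002,0,0.0025,0.75],
    [0,0,0,-0.0043,0,0.005,0.75],
    [0,0,0,-0.0043,0,0.005,0.75],
  ],
)

```text
t: 15.75
tool_pos: [0.4842, 0.2965, 0.1042]
tool_rot: [-1.742, -1.874, -0.633]
contact_force: [0.5, -0.2, -5.2]
opening: 0.0154
grip_force: 24.8
```

carry_out(
  rows=[
    [0,0,0,-0.002,0,0.0025,0.75],
    [0,0,0,-0.0043,0,0.005,0.75],
    [0,0,0,-0.0043,0,0.005,0.75],
  ],
)

```text
t: 16.05
tool_pos: [0.4847, 0.2964, 0.1036]
tool_rot: [-1.74, -1.872, -0.635]
contact_force: [-4.6, -0.1, 0.7]
opening: 0.0155
grip_force: 25.5
```

```bash
python3 -c "
from h import *
st();snap('scene','s7');snap('side','d7')
np.set_printoptions(linewidth=220)
a,b=[cv2.imread('pics/%s.png'%x) for x in('s7','s5')]
# base-plate / frame region difference vs seated
for A,B in(('s7','s5'),('d7','d5')):
  g=[cv2.cvtColor(cv2.imread('pics/%s.png'%x),cv2.COLOR_BGR2GRAY) for x in(A,B)]
  p=proj(A,[hub+ [0,0,-.069]+(.035+.055)*ex+.02*ey])[0].astype(int)
  T=g[1][p[1]-12:p[1]+13,p[0]-12:p[0]+13]; W=g[0][p[1]-18:p[1]+19,p[0]-18:p[0]+19]
  m=cv2.matchTemplate(W,T,cv2.TM_CCOEFF_NORMED);print(cv2.minMaxLoc(m)[1],np.array(cv2.minMaxLoc(m)[3])-6)
"
```

```text
t 16.05 hub in tool [ 0.0015 -0.0002  0.0334] tilt -40.1 ytool.ex 1.0 z.ex -0.0009 q [ 0.08 -0.01  2.02  0.75  1.23 -0.29] F [-4.6 -0.1  0.7] 0.01548393027223097
0.9849772453308105 [-1  1]
0.9804434180259705 [0 1]
```

carry_out(
  rows=[
    [0,0,0,0,0,0,0.6],
    [0,0,0,0,0,0,0.3],
    [0,0,0,0,0,0,0],
    [0,0,0,0,0,0,0],
    [0,0,0,0,0,0,0],
  ],
)

```text
t: 16.65
tool_pos: [0.4853, 0.2958, 0.1029]
tool_rot: [-1.743, -1.872, -0.636]
contact_force: [0.3, 0.2, -0.3]
opening: 0.0427
grip_force: 0.0
```

carry_out(
  rows=[
    [0,0,0,0,0,-0.06,0],
    [0,0,0,0,0,-0.16,0],
    [0,0,0,0,0,-0.28,0],
    [0,0,0,0,0,-0.36,0],
    [0,0,0,0,0,-0.36,0],
  ],
)

```text
t: 17.15
tool_pos: [0.4925, 0.2253, 0.1889]
tool_rot: [-1.746, -1.874, -0.643]
contact_force: [1.1, 0.4, 0.4]
opening: 0.0423
grip_force: 0.0
```

```bash
python3 -c "
from h import *
st()
for c,f in(('scene','s8'),('side','d8'),('wrist','w8')):snap(c,f)
np.set_printoptions(linewidth=220)
t=np.arange(-110,111,5);print(t)
for f in('s8','d8'):
    for q in(.042,.046,.050): print(f,q,prof(f,t,q,-.008).astype(int)-prof(f[0]+'5',t,q,-.008).astype(int))
for q in(-.004,0,.004):print('w8',q,prof('w8',t,.055,q))
for q in(.042,.046,.050): print('w rear',q,prof('w8',t,q,.008))
for A,B in(('s8','s5'),('d8','d5')):
  g=[cv2.cvtColor(cv2.imread('pics/%s.png'%x),cv2.COLOR_BGR2GRAY) for x in(A,B)]
  p=proj(A,[hub+ [0,0,-.069]+(.035+.055)*ex+.02*ey])[0].astype(int)
  T=g[1][p[1]-12:p[1]+13,p[0]-12:p[0]+13]; W=g[0][p[1]-18:p[1]+19,p[0]-18:p[0]+19]
  m=cv2.matchTemplate(W,T,cv2.TM_CCOEFF_NORMED);print(cv2.minMaxLoc(m)[1],np.array(cv2.minMaxLoc(m)[3])-6)
"
```

```text
t 17.15 hub in tool [ 0.0015 -0.004   0.1447] tilt -40.0 ytool.ex 1.0 z.ex 0.0073 q [-0.06 -0.14  1.99  0.7   1.44 -0.28] F [1.1 0.4 0.4] 0.04230382600957363
[-110 -105 -100  -95  -90  -85  -80  -75  -70  -65  -60  -55  -50  -45  -40  -35  -30  -25  -20  -15  -10   -5    0    5   10   15   20   25   30   35   40   45   50   55   60   65   70   75   80   85   90   95  100
  105  110]
s8 0.042 [ 9 16 37 39 17  8  5  6  4  6  3 -1 -3  4  4  5  5  5  4  6 10 11  6  3  4  3  4  3  2  4  3  1  2  4  3  4  5  5  3  6  4  4  5  4  5]
s8 0.046 [ 5 21 58 72 53 14  5  5  5  4  4  3  3  3  4  2  3  4  5  3  3  4  4  6  4  4  3  3  4  4  4  4  4  3  3  6  5  3  4  3  4  6  5  5  5]
s8 0.05 [ 7 25 65 77 58 17  5  2  4  3  2  4  4  5  3  4  5  1  5  4  2  4  4  3  5  4  4  4  4  4  4  6  5  6  9 11 11 11  9 16 18 18 16 18 17]
d8 0.042 [16 30  0 -2 -5 -4 -1  1  7  3  2 -9 -3 -6 -2  5  4  3 -1 -3 -2 -1 -2 -2  3  1  0 -1 -1  1  1  1  1  0  0  0  0  0  0  0 -1  0  0  0  1]
d8 0.046 [15 45 64  5 -2 -2 -3 -1  5  4  4 -1 -1 -2  1  3  3  4  0  1  0  0  1  0 -2  0 -1  1  0  0  0 -2 -2  0  1  0  0  0  0  1  
[... 665 characters left out ...]
118 113 110 106 102  95  89  83  77  69  64  86 104 108 108 108]
w rear 0.042 [128 127 128 128 129 129 130 132 131 132 133 135 136 137 139 140 140 142 142 142 144 144 145 143 121 119 127 125 112 100 105 107 106 107 104 103 103 103 102 101  98  97  95  94  93]
w rear 0.046 [127 127 127 127 129 130 128 132 132 133 135 137 138 139 140 142 142 143 142 144 143 145 145 145 143 113 124 124 110  96 109 106 107 105 104 104 103 103  99  99  98  97  96  94  93]
w rear 0.05 [128 127 126 128 127 129 129 131 131 132 135 137 139 140 142 143 145 145 144 144 145 145 146 147 147 105 121 123 108  92 107 105 105 105 104 104 103 101 101 101 100  98  96  95  93]
0.9853487014770508 [-1  1]
0.9802538752555847 [0 1]
```

Front-face profiles in both cameras show the notch at about −96° (it was hidden before). The wheel therefore needs about +96° more. Next stroke is from −30° to +30°.

carry_out(
  rows=[
    [0,-0.0389,0,0.0581,-0.007,0.0036,0],
    [0,-0.0778,0,0.1154,-0.007,0.0142,0],
    [0,-0.1167,0,0.171,-0.007,0.0317,0],
    [0,-0.1556,0,0.2239,-0.007,0.0558,0],
    [0,-0.1944,0,0.2736,-0.007,0.0863,0],
  ],
)

```text
t: 17.8
tool_pos: [0.4813, 0.3071, 0.2179]
tool_rot: [-2.097, -2.255, -0.088]
contact_force: [0.8, 0.9, -0.6]
opening: 0.0429
grip_force: 0.0
```

carry_out(
  rows=[
    [0,-0.0389,0,0.0581,0,0.0036,0],
    [0,-0.0778,0,0.1154,0,0.0142,0],
    [0,-0.1167,0,0.171,0,0.0317,0],
    [0,-0.1556,0,0.2239,0,0.0558,0],
    [0,-0.1944,0,0.2736,0,0.0863,0],
  ],
)

```text
t: 18.3
tool_pos: [0.4749, 0.3914, 0.1984]
tool_rot: [1.845, 1.987, -0.499]
contact_force: [0.7, -0.3, -0.0]
opening: 0.0425
grip_force: 0.0
```

carry_out(
  rows=[
    [0,0,0,0,0,0.08,0],
    [0,0,0,0,0,0.14,0],
    [0,0,0,0,0,0.14,0],
    [0,0,0,0,0,0.14,0],
  ],
)

```text
t: 18.7
tool_pos: [0.4773, 0.3679, 0.1632]
tool_rot: [1.852, 1.988, -0.496]
contact_force: [0.4, 0.3, 0.7]
opening: 0.0429
grip_force: 0.0
```

```bash
python3 -c "
from h import *
st()"
```

```text
t 18.7 hub in tool [-0.0005  0.0021  0.0974] tilt 30.0 ytool.ex 1.0 z.ex -0.0012 q [ 0.72  0.28  1.54 -0.41  1.65  0.68] F [0.4 0.3 0.7] 0.04287960578198659
```

carry_out(
  rows=[
    [0,0,0,0,0.006,0.07,0],
    [0,0,0,0,0.006,0.14,0],
    [0,0,0,0,0.006,0.19,0],
    [0,0,0,0,0.006,0.202,0],
    [0,0,0,0,0.006,0.202,0],
  ],
)

```text
t: 19.2
tool_pos: [0.4817, 0.3383, 0.1113]
tool_rot: [1.852, 1.987, -0.495]
contact_force: [0.4, -0.3, 0.3]
opening: 0.0428
grip_force: 0.0
```

carry_out(
  rows=[
    [0,0,0,0,0,0,0.3],
    [0,0,0,0,0,0,0.5],
    [0,0,0,0,0,0,0.7],
    [0,0,0,0,0,0,0.75],
    [0,0,0,0,0,0,0.75],
  ],
  force=20,
)

```text
t: 19.7
tool_pos: [0.4818, 0.3393, 0.112]
tool_rot: [1.851, 1.988, -0.493]
contact_force: [-1.7, 1.9, 5.5]
opening: 0.0151
grip_force: 23.1
```

```bash
python3 -c "
from h import *
st()"
```

```text
t 19.7 hub in tool [-0.0012 -0.0005  0.0387] tilt 29.9 ytool.ex 1.0 z.ex 0.001 q [ 0.68  0.29  1.61 -0.42  1.55  0.69] F [-1.7  1.9  5.5] 0.015113121099708157
```

carry_out(
  rows=[
    [0,0,0,0,0,-0.003,0.75],
    [0,0.0417,0,-0.0163,0,-0.002,0.75],
    [0,0.0833,0,-0.0324,0,0.001,0.75],
    [0,0.125,0,-0.0478,0,0.0065,0.75],
    [0,0.1667,0,-0.0625,0,0.0137,0.75],
  ],
)

```text
t: 20.2
tool_pos: [0.4824, 0.3206, 0.1162]
tool_rot: [-2.137, -2.296, -0.008]
contact_force: [0.3, 0.5, -5.0]
opening: 0.0153
grip_force: 22.4
```

```bash
python3 -c "
from h import *
st()"
```

```text
t 20.2 hub in tool [-0.0018  0.0002  0.0372] tilt -0.4 ytool.ex 1.0 z.ex 0.0003 q [0.46 0.04 1.82 0.01 1.27 0.38] F [ 0.3  0.5 -5. ] 0.015308197208312724
```

carry_out(
  rows=[
    [0,0,0,0,0,0.003,0.75],
    [0,0,0,0,0,0.005,0.75],
    [0,0,0,0,0,0.005,0.75],
  ],
)

```text
t: 20.5
tool_pos: [0.4827, 0.3192, 0.1159]
tool_rot: [2.138, 2.298, -0.007]
contact_force: [-4.4, -4.7, 7.6]
opening: 0.0155
grip_force: 24.0
```

carry_out(
  rows=[
    [0,0.0417,0,-0.0155,0,0.003,0.75],
    [0,0.0833,0,-0.0308,0,0.007,0.75],
    [0,0.125,0,-0.0455,0,0.012,0.75],
    [0,0.1667,0,-0.0595,0,0.02,0.75],
    [0,0.1667,0,-0.0595,0,0.02,0.75],
  ],
)

```text
t: 21.0
tool_pos: [0.4845, 0.301, 0.1101]
tool_rot: [-1.85, -1.983, -0.495]
contact_force: [-5.5, -6.7, 11.8]
opening: 0.0155
grip_force: 25.5
```

```bash
python3 -c "
from h import *
st()"
```

```text
t 21.0 hub in tool [ 0.     -0.0003  0.036 ] tilt -30.1 ytool.ex 1.0 z.ex -0.002 q [ 0.17 -0.04  1.99  0.57  1.2  -0.11] F [-5.5 -6.7 11.8] 0.015495011939666873
```

carry_out(
  rows=[
    [0,0,0,0.0005,0,-0.001,0.75],
    [0,0,0,0.001,0,-0.002,0.75],
    [0,0,0,0.001,0,-0.002,0.6],
    [0,0,0,0.001,0,-0.002,0.3],
    [0,0,0,0.001,0,-0.002,0],
  ],
)

```text
t: 21.5
tool_pos: [0.4836, 0.3029, 0.109]
tool_rot: [-1.849, -1.987, -0.494]
contact_force: [0.2, -0.3, -0.6]
opening: 0.0415
grip_force: 0.0
```

carry_out(
  rows=[
    [0,0,0,0,0,0,0],
    [0,0,0,0,0,-0.06,0],
    [0,0,0,0,0,-0.16,0],
    [0,0,0,0,0,-0.26,0],
    [0,0,0,0,0,-0.26,0],
  ],
)

```text
t: 22.0
tool_pos: [0.4896, 0.2629, 0.1816]
tool_rot: [-1.852, -1.99, -0.505]
contact_force: [0.5, 0.8, 0.1]
opening: 0.0428
grip_force: 0.0
```

```bash
cat >> h.py <<'E'
def notch(n):
    np.set_printoptions(linewidth=220); t=np.arange(-110,111,5);print(t)
    for c in('scene','side'):
        f=c[0:1] if c=='scene' else 'd'; snap(c,f+n)
        for q in(.042,.046,.050): print(f+n,q,prof(f+n,t,q,-.008).astype(int)-prof(f+'5',t,q,-.008).astype(int))
        g=[cv2.cvtColor(cv2.imread('pics/%s.png'%x),cv2.COLOR_BGR2GRAY) for x in(f+n,f+'5')]
        p=proj(f+n,[hub+ [0,0,-.069]+(.035+.055)*ex+.02*ey])[0].astype(int)
        T=g[1][p[1]-12:p[1]+13,p[0]-12:p[0]+13]; W=g[0][p[1]-18:p[1]+19,p[0]-18:p[0]+19]
        m=cv2.matchTemplate(W,T,cv2.TM_CCOEFF_NORMED);print('plate shift',cv2.minMaxLoc(m)[1],np.array(cv2.minMaxLoc(m)[3])-6)
E
python3 -c "
from h import *
st();notch('9')"
```

```text
t 22.0 hub in tool [-0.0026 -0.0036  0.1171] tilt -30.1 ytool.ex 1.0 z.ex 0.0074 q [ 0.1  -0.15  1.96  0.54  1.35 -0.1 ] F [0.5 0.8 0.1] 0.04281524314885642
[-110 -105 -100  -95  -90  -85  -80  -75  -70  -65  -60  -55  -50  -45  -40  -35  -30  -25  -20  -15  -10   -5    0    5   10   15   20   25   30   35   40   45   50   55   60   65   70   75   80   85   90   95  100
  105  110]
s9 0.042 [ 5  5  4  4  4  3  3  4  2  3  6  7  7 21 14 10  5  5  3  0  0  7 10  8  5  5  6  5  4  5  5  3  4  5  5  3  4  5  4  6  5  5  5  6  6]
s9 0.046 [ 4  5  4  4  4  5  5  4  5  5  4  5  9 44 47 38  7  5  6  4  4  5  4  6  5  5  4  3  5  5  6  6  6  4  5  5  5  4  5  3  4  5  5  5  4]
s9 0.05 [ 6  7  5  6  7  6  5  3  5  4  4  4 10 52 71 73 14  5  5  6  5  6  4  3  5  4  5  5  5  3  3  4  3  3  2  2  3  4  4  1 -1 -2 -4 -5 -5]
plate shift 0.9322882294654846 [0 1]
d9 0.042 [ 5 11 14 16 11  6 -1 -5 -6  2  1 -2 -7  0  2  3  8  7 11  4 -1 -1 -1 -1  1  1  2  1  0  1  1  1  1  0  0  1  2  3  6  4  7  4  1  0 -3]
d9 0.046 [ -4  -2   6  10   9   3  -2  -3   1   4   7   6   1   7   7   7   4   8   5   2   1   1   0   0   1   1   1   2   1   1   1  -1  -4  -3   0   3  12  10  12  15  14  22   2   0 -15]
d9 0.05 [  1   0  -5   0   4   3   3   1   3   9   7  11   8   8   8   1  15  12  14   8   6   6   8   1   1   3   2   1  -1  -6  -9  -2  11  12 -25  -8   4  38  29  30  31  33  25   2 -13]
plate shift 0.9915409088134766 [0 0]
```

The notch is now at about −39.5° (scene profile, edges at −47.5° and −32°). Next is a last stroke of +39°, gripping at −5°, clear of the notch.

carry_out(
  rows=[
    [0,-0.0389,0,0.0475,-0.004,0.0029,0],
    [0,-0.0778,0,0.0943,-0.004,0.0116,0],
    [0,-0.1167,0,0.1398,-0.004,0.0259,0],
    [0,-0.1556,0,0.1831,-0.004,0.0456,0],
    [0,-0.1944,0,0.2237,-0.004,0.0705,0],
  ],
)

```text
t: 22.6
tool_pos: [0.4801, 0.3329, 0.1919]
tool_rot: [2.093, 2.25, -0.096]
contact_force: [1.1, -0.6, -0.3]
opening: 0.0429
grip_force: 0.0
```

carry_out(
  rows=[
    [0,0,0,0,0,0.07,0],
    [0,0,0,0,0,0.14,0],
    [0,0,0,0,0,0.2,0],
    [0,0,0,0,0,0.22,0],
    [0,0,0,0,0,0.22,0],
  ],
)

```text
t: 23.1
tool_pos: [0.4796, 0.3258, 0.1242]
tool_rot: [2.097, 2.254, -0.097]
contact_force: [0.2, 0.9, 0.3]
opening: 0.0429
grip_force: 0.0
```

```bash
python3 -c "
from h import *
st()"
```

```text
t 23.1 hub in tool [-0.003   0.0029  0.0456] tilt 5.0 ytool.ex 1.0 z.ex -0.0044 q [ 0.51  0.07  1.78 -0.08  1.33  0.45] F [0.2 0.9 0.3] 0.04285667471537798
```

carry_out(
  rows=[
    [0,0,0,-0.008,0.008,0.015,0],
    [0,0,0,-0.008,0.008,0.024,0.2],
    [0,0,0,-0.008,0.008,0.024,0.4],
    [0,0,0,-0.008,0.008,0.024,0.6],
    [0,0,0,-0.008,0.008,0.024,0.75],
  ],
)

```text
t: 23.6
tool_pos: [0.4831, 0.3235, 0.1203]
tool_rot: [2.098, 2.253, -0.092]
contact_force: [-4.5, -1.1, 2.6]
opening: 0.0154
grip_force: 24.9
```

carry_out(
  rows=[
    [0,0,0,0,0,0,0.75],
    [0,0,0,0,0,0,0.75],
  ],
)

```text
t: 23.8
tool_pos: [0.4831, 0.3235, 0.1203]
tool_rot: [2.098, 2.253, -0.092]
contact_force: [-5.8, -0.3, 3.4]
opening: 0.0154
grip_force: 25.0
```

```bash
python3 -c "
from h import *
st()"
```

```text
t 23.8 hub in tool [-0.0009 -0.0005  0.0416] tilt 4.9 ytool.ex 1.0 z.ex -0.0017 q [ 0.5   0.07  1.78 -0.08  1.32  0.45] F [-5.8 -0.3  3.4] 0.015363399667002823
```

carry_out(
  rows=[
    [0,0.0433,0,-0.018,-0.002,0.0017,0.75],
    [0,0.0867,0,-0.0358,-0.004,0.0055,0.75],
    [0,0.13,0,-0.0528,-0.004,0.012,0.75],
    [0,0.1733,0,-0.0689,-0.004,0.0205,0.75],
    [0,0.2167,0,-0.0837,-0.004,0.031,0.75],
  ],
)

```text
t: 24.3
tool_pos: [0.4855, 0.2971, 0.1147]
tool_rot: [-1.805, -1.941, -0.562]
contact_force: [-2.8, 1.3, -2.6]
opening: 0.0156
grip_force: 24.3
```

carry_out(
  rows=[
    [0,0,0,0,0,0,0.75],
    [0,0,0,0,0,0,0.75],
    [0,0,0,0,0,0,0.75],
  ],
)

```text
t: 24.6
tool_pos: [0.4855, 0.2966, 0.1135]
tool_rot: [-1.81, -1.944, -0.554]
contact_force: [-1.3, -7.1, 5.9]
opening: 0.0154
grip_force: 26.0
```

```bash
python3 -c "
from h import *
st()"
```

```text
t 24.6 hub in tool [-0.0005 -0.0012  0.0412] tilt -33.9 ytool.ex 1.0 z.ex 0.0021 q [ 0.13 -0.04  2.    0.63  1.22 -0.18] F [-1.3 -7.1  5.9] 0.015381789360191977
```

carry_out(
  rows=[
    [0,0,0,0,0,-0.001,0.7],
    [0,0,0,0,0,-0.002,0.6],
    [0,0,0,0,0,-0.002,0.4],
    [0,0,0,0,0,-0.002,0.1],
    [0,0,0,0,0,-0.002,0],
  ],
)

```text
t: 25.1
tool_pos: [0.4843, 0.2975, 0.1132]
tool_rot: [-1.807, -1.942, -0.553]
contact_force: [0.2, 0.2, 0.2]
opening: 0.0426
grip_force: 0.0
```

carry_out(
  rows=[
    [0,0,0,0,0,-0.04,0],
    [0,0,0,0,0,-0.12,0],
    [0,0,0,0,0,-0.22,0],
    [0,0,0,0,0,-0.3,0],
    [0,0,0,0,0,-0.3,0],
  ],
)

```text
t: 25.6
tool_pos: [0.4907, 0.2459, 0.1922]
tool_rot: [-1.81, -1.944, -0.563]
contact_force: [-0.3, -0.3, 0.0]
opening: 0.0425
grip_force: 0.0
```

```bash
python3 -c "
from h import *
st();notch('10')
t=np.arange(-22,23,2);print(t)
for q in(.042,.046,.050): print(prof('s10',t,q,-.008).astype(int)-prof('s5',t,q,-.008))
a=cv2.imread('pics/s10.png');b=cv2.imread('pics/d10.png')
k=lambda x:cv2.resize(x,(400,400),interpolation=cv2.INTER_CUBIC)
cv2.imwrite('pics/m10.png',np.hstack([k(a[265:365,155:255]),k(b[285:415,190:320])]))
"
```

```text
t 25.6 hub in tool [-0.0025 -0.0037  0.1349] tilt -34.1 ytool.ex 1.0 z.ex 0.0077 q [ 0.03 -0.16  1.97  0.61  1.39 -0.17] F [-0.3 -0.3  0. ] 0.04250515688769008
[-110 -105 -100  -95  -90  -85  -80  -75  -70  -65  -60  -55  -50  -45  -40  -35  -30  -25  -20  -15  -10   -5    0    5   10   15   20   25   30   35   40   45   50   55   60   65   70   75   80   85   90   95  100
  105  110]
s10 0.042 [  4   4   4   3   4   4   3   4   4   4  10  10   5   3  -5 -10  -9   0   5   7  15  24  22  12   6   3   4   4   6   6   5   3   4   5   6   4   6   4   4   5   5   5   6   5   5]
s10 0.046 [ 5  5  5  4  5  5  4  3  5  4  3  5  5  5  5  2  3  5  5  4 17 47 37  9  4  4  5  4  5  4  4  5  5  4  4  5  3  4  4  3  4  5  5  5  2]
s10 0.05 [ 7  5  4  6  6  6  4  4  5  3  5  4  6  5  4  4  5  3  6  6 42 92 49  5  6  4  5  4  4  2  3  5  5  3  2  3  3  2  3  2 -1 -1  0  0  0]
plate shift 0.9924585223197937 [0 0]
d10 0.042 [ 11  25  30  19  -2 -17 -27 -21  10  22  17   4  -9  -9  -4  18  23  17   3 -11 -20  -5   6   4   1   0  -2  -1  -1  -1  -1   0   0   0   1   1   0   0   1   0   0  -1   4   6  -8]
d10 0.046 [ -3  -3   9  13   2 -10 -18 -20   6  14  15   7  -7 -10  -2  11   9   6  -2  -1   8  13   9   3   0   1   1   1   0   0   0   0   0   0   1   0   0   1   1   1   1   1   2  17  -7]
d10 0.05 [ 0  0 -6  0  2 -2 -4 -3  0  7  4  4 -3 -5 -2  2  2 -2  0  3 13 11  5 -1 -1 -1  0 -1 -1 -2 -1  1 -1 -1  0  1  0  0  2  1  0  0  1  8  1]
plate shift 0.9900773763656616 [0 0]
[-22 -20 -18 -16 -14 -12 -10  -8  -6  -4  -2   0   2   4   6   8  10  12  14  16  18  20  22]
[ 4  5  4  6  7 10 15 19 24 25 25 22 16 13 11  7  6  4  2  3  3  4  4]
[ 4  5  5  4  6  9 17 32 44 49 48 37 23 11  7  4  4  4  3  4  6  5  5]
[ 5  6  5  6  7 15 42 75 91 91 77 49 20  8  4  5  6  2  2  5  4  5  6]
```

carry_out(
  rows=[
    [0,-0.0378,0,0.0533,0,0.0032,0],
    [0,-0.0756,0,0.1058,0,0.0126,0],
    [0,-0.1133,0,0.1569,0,0.0282,0],
    [0,-0.1511,0,0.2057,0,0.0498,0],
    [0,-0.1889,0,0.2516,0,0.0769,0],
  ],
)

```text
t: 26.2
tool_pos: [0.482, 0.3233, 0.2105]
tool_rot: [2.138, 2.298, -0.004]
contact_force: [0.4, -0.0, -0.2]
opening: 0.0426
grip_force: 0.0
```

carry_out(
  rows=[
    [0,0,0,0,0,-0.05,0],
    [0,0,0,0,0,-0.1,0],
    [0,0,0,0,0,-0.1,0],
    [0,0,0,0,0,-0.1,0],
    [0,0,0,0,0,-0.1,0],
  ],
)

```text
t: 26.7
tool_pos: [0.4828, 0.3209, 0.2404]
tool_rot: [-2.142, -2.296, -0.0]
contact_force: [0.5, 0.0, -0.3]
opening: 0.0424
grip_force: 0.0
```

```bash
python3 -c "
from h import *
st();w=snap('wrist','w11')['img'];a=snap('scene','s11')['img'];b=snap('side','d11')['img']
P=proj('w11',np.vstack([rim([-20,-10,0,10,20],.055,0),[hub+.03*ex, hub+.052*ex]]));print(P)
c=P[2].astype(int);k=lambda x,w=400,h=300:cv2.resize(x,(w,h),interpolation=cv2.INTER_CUBIC)
cv2.imwrite('pics/m11.png',np.vstack([np.hstack([k(w[c[1]-60:c[1]+60,c[0]-60:c[0]+100]),k(a[260:380,130:290])]),np.hstack([k(b[280:415,170:350]),k(a[270:330,180:260])])]));print(c)
np.set_printoptions(linewidth=200);t=np.arange(-30,31,2);print(t)
for q in(-.004,-.0017,.003):print(prof('w11',t,.055,q))
"
```

```text
t 26.7 hub in tool [-0.0021  0.      0.1614] tilt -0.1 ytool.ex 1.0 z.ex -0.0008 q [ 0.46 -0.06  1.71  0.    1.49  0.39] F [ 0.5  0.  -0.3] 0.04241714371628906
[[318.03420976 214.7870255 ]
 [318.03876019 227.73996396]
 [318.03902867 240.43179011]
 [318.03511252 252.24630695]
 [318.02739935 262.65783057]
 [351.33493208 223.20514969]
 [375.76765758 223.21422582]]
[318 240]
[-30 -28 -26 -24 -22 -20 -18 -16 -14 -12 -10  -8  -6  -4  -2   0   2   4   6   8  10  12  14  16  18  20  22  24  26  28  30]
[129 132 133 137 142 142 148 148 150 151 151 146 136 127 113  75  70  74 124 143 140 140 139 138 139 137 136 135 133 132 132]
[129 132 132 136 140 141 146 147 149 149 158 176 174 176 161  82  68  74 123 141 142 141 140 138 139 137 135 134 133 131 130]
[128 130 131 137 139 140 146 148 147 150 156 173 170 170 154  81  68  74 122 140 139 138 138 138 137 136 134 134 133 131 130]
```

View pics/m11.png

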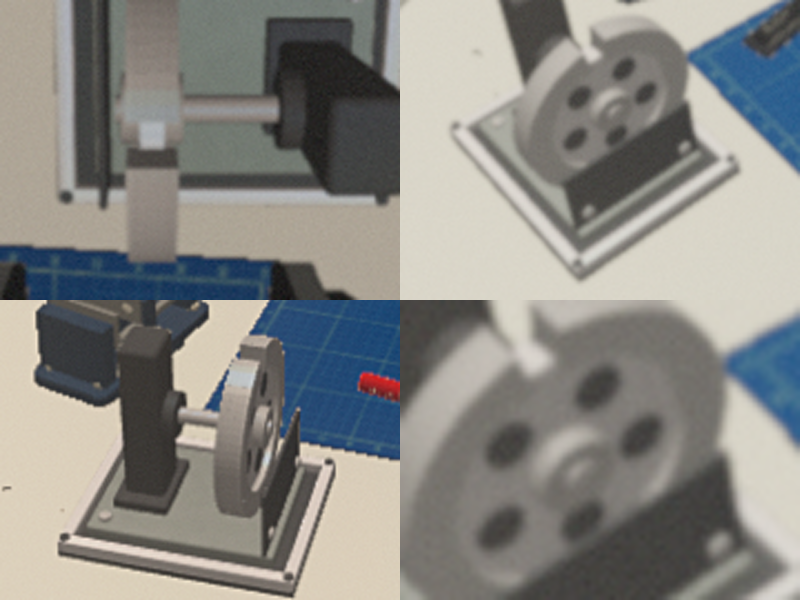

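The notch is near the top and the stand is well inside the frame. In the wrist crop the axle is at row 108, the notch floor's bright part at (152,135) and the dark wall at (152,158). The rim strip puts the notch edges at −10.5° and +5.8°, so its centre is about −2.4°. I'll make one small correction of about +2.5°, gripping at +30°, clear of the notch.

carry_out(
  rows=[
    [0,0.0333,0,-0.063,0,0.0029,0],
    [0,0.0667,0,-0.1187,0,0.0117,0],
    [0,0.1,0,-0.1729,0,0.0263,0],
    [0,0.1333,0,-0.2254,0,0.0464,0],
    [0,0.1667,0,-0.2755,0,0.0719,0],
  ],
)

```text
t: 27.35
tool_pos: [0.4889, 0.2388, 0.22]
tool_rot: [-1.848, -1.985, -0.504]
contact_force: [0.1, 0.1, -0.4]
opening: 0.0426
grip_force: 0.0
```

carry_out(
  rows=[
    [0,0,0,0,0,0.08,0],
    [0,0,0,0,0,0.16,0],
    [0,0,0,0,0,0.24,0],
    [0,0,0,0,0,0.3,0],
    [0,0,0,0,0,0.3,0],
  ],
)

```text
t: 27.85
tool_pos: [0.4832, 0.2846, 0.1383]
tool_rot: [-1.849, -1.984, -0.49]
contact_force: [-0.6, 0.1, -0.4]
opening: 0.0424
grip_force: 0.0
```

```bash
python3 -c "
from h import *
st()"
```

```text
t 27.85 hub in tool [0.     0.0025 0.0685] tilt -30.0 ytool.ex 1.0 z.ex -0.0053 q [ 0.14 -0.09  1.98  0.55  1.27 -0.1 ] F [-0.6  0.1 -0.4] 0.042350376972619265
```

carry_out(
  rows=[
    [0,0,0,0,0.006,0.05,0],
    [0,0,0,0,0.006,0.09,0],
    [0,0,0,0,0.006,0.09,0.3],
    [0,0,0,0,0.006,0.09,0.5],
    [0,0,0,0,0.006,0.09,0.7],
  ],
)

```text
t: 28.35
tool_pos: [0.4862, 0.2983, 0.1184]
tool_rot: [-1.849, -1.987, -0.497]
contact_force: [-1.8, 0.4, -0.9]
opening: 0.0151
grip_force: 25.4
```

carry_out(
  rows=[
    [0,0,0,0,0,0,0.75],
    [0,0,0,0,0,0,0.75],
    [0,0,0,0,0,0,0.75],
  ],
)

```text
t: 28.65
tool_pos: [0.4862, 0.2983, 0.1184]
tool_rot: [-1.849, -1.987, -0.497]
contact_force: [-2.0, -0.4, 0.5]
opening: 0.0154
grip_force: 25.6
```

```bash
python3 -c "
from h import *
st()"
```

```text
t 28.65 hub in tool [-0.0016 -0.0019  0.0446] tilt -30.1 ytool.ex 1.0 z.ex -0.0 q [ 0.17 -0.05  1.98  0.56  1.22 -0.11] F [-2.  -0.4  0.5] 0.015437261326445663
```

Very gentle grip. Now turn by 3°, release and withdraw.

carry_out(
  rows=[
    [0,0.0055,0,-0.0025,0,0,0.75],
    [0,0.011,0,-0.005,0,0,0.75],
    [0,0.0167,0,-0.0075,0,0,0.75],
    [0,0.0167,0,-0.0075,0,0,0.75],
    [0,0.0167,0,-0.0075,0,0,0.75],
  ],
)

```text
t: 29.15
tool_pos: [0.4864, 0.2963, 0.1172]
tool_rot: [-1.818, -1.952, -0.54]
contact_force: [-3.1, -2.5, 2.6]
opening: 0.0153
grip_force: 26.0
```

carry_out(
  rows=[
    [0,0,0,0,0,0,0.7],
    [0,0,0,0,0,0,0.6],
    [0,0,0,0,0,0,0.4],
    [0,0,0,0,0,0,0.1],
    [0,0,0,0,0,0,0],
  ],
)

```text
t: 29.65
tool_pos: [0.4865, 0.2965, 0.117]
tool_rot: [-1.818, -1.952, -0.54]
contact_force: [0.0, 0.1, -0.2]
opening: 0.0432
grip_force: 0.0
```

carry_out(
  rows=[
    [0,0,0,0,0,-0.04,0],
    [0,0,0,0,0,-0.12,0],
    [0,0,0,0,0,-0.22,0],
    [0,0,0,0,0,-0.32,0],
    [0,0,0,0,0,-0.4,0],
  ],
)

```text
t: 30.15
tool_pos: [0.4916, 0.23, 0.2201]
tool_rot: [-1.819, -1.954, -0.543]
contact_force: [0.4, -0.1, 0.3]
opening: 0.0429
grip_force: 0.0
```

carry_out(
  rows=[
    [0,-0.0333,0,0.0561,0,0.0029,0],
    [0,-0.0667,0,0.1117,0,0.0117,0],
    [0,-0.1,0,0.1659,0,0.0263,0],
    [0,-0.1333,0,0.2184,0,0.0464,0],
    [0,-0.1833,0,0.2935,0,0.0885,0],
  ],
)

```text
t: 30.65
tool_pos: [0.4859, 0.3182, 0.2461]
tool_rot: [2.145, 2.295, 0.01]
contact_force: [-0.1, 0.3, -0.1]
opening: 0.043
grip_force: 0.0
```

carry_out(
  rows=[
    [0,0,0,0,0,0,0],
    [0,0,0,0,0,0,0],
    [0,0,0,0,0,0,0],
    [0,0,0,0,0,0,0],
    [0,0,0,0,0,0,0],
  ],
)

```text
t: 31.15
tool_pos: [0.4852, 0.3176, 0.2433]
tool_rot: [-2.139, -2.292, -0.009]
contact_force: [0.3, 0.1, 0.9]
opening: 0.0427
grip_force: 0.0
```

```bash
python3 -c "
from h import *
st();snap('wrist','w12')
np.set_printoptions(linewidth=200);t=np.arange(-20,21,1);print(t)
for q in(-.004,.003):print(prof('w12',t,.055,q))
im=cv2.cvtColor(cv2.imread('pics/w12.png'),cv2.COLOR_BGR2GRAY);p=proj('w12',[hub+.03*ex])[0];print(p,im[int(p[1])-16:int(p[1])+17,int(p[0])])
im=cv2.cvtColor(cv2.imread('pics/w11.png'),cv2.COLOR_BGR2GRAY);p=proj('w11',[hub+.03*ex])[0];print(p,im[int(p[1])-16:int(p[1])+17,int(p[0])])
print(prof('w11',t,.055,.003))
t=np.arange(-22,23,2);print(t);snap('scene','s12');snap('side','d12')
for q in(.046,.050):
  for f in('s10','s12'): print(f,prof(f,t,q,-.008).astype(int)-prof('s5',t,q,-.008))
"
```

```text
t 31.15 hub in tool [ 1.000e-04 -2.300e-03  1.643e-01] tilt -0.5 ytool.ex 1.0 z.ex -0.0001 q [ 0.45 -0.06  1.71  0.01  1.49  0.38] F [0.3 0.1 0.9] 0.04268570881560685
[-20 -19 -18 -17 -16 -15 -14 -13 -12 -11 -10  -9  -8  -7  -6  -5  -4  -3  -2  -1   0   1   2   3   4   5   6   7   8   9  10  11  12  13  14  15  16  17  18  19  20]
[144 145 144 146 149 152 152 152 152 151 151 151 151 146 137 127 122 115 110 119 115  94  78  74  74  73  74  81 104 129 140 141 141 141 141 140 139 139 138 138 138]
[142 143 143 144 147 150 150 150 148 149 150 149 151 158 170 176 175 174 176 176 169 141  97  76  74  73  74  81 102 126 138 139 139 139 138 137 139 138 137 136 135]
[348.54135244 220.01975576] [123 120 117 118 120 117 122 118 120 115  98  90 104 117 131 143 147 149 142 136 126 125 118 122 118 121 119 118 118 120 121 121 119]
[351.33493208 223.20514969] [123 121 121 118 120 117 119 119 118 119 107  88 100 114 127 134 145 148 141 135 125 115 114 117 120 116 116 117 121 116 117 119 118]
[140 143 146 147 148 147 147 149 150 149 156 167 173 173 170 169 170 169 154 119  81  70  68  69  74  92 122 138 140 139 139 139 138 139 138 138 138 137 137 136 136]
[-22 -20 -18 -16 -14 -12 -10  -8  -6  -4  -2   0   2   4   6   8  10  12  14  16  18  20  22]
s10 [ 4  5  5  4  6  9 17 32 44 49 48 37 23 11  7  4  4  4  3  4  6  5  5]
s12 [ 3  6  6  4  5  5  4  9 23 33 40 38 31 20 12  5  2  3  2  1  4  3  3]
s10 [ 5  6  5  6  7 15 42 75 91 91 77 49 20  8  4  5  6  2  2  5  4  5  6]
s12 [ 3  4  3  3  4  3  6 26 59 81 82 72 48 21  8  5  3  1  1  2  3  3  4]
```

```bash
python3 -c "
from h import *
for f in 'sd':
  g=[cv2.cvtColor(cv2.imread('pics/%s.png'%x),cv2.COLOR_BGR2GRAY) for x in(f+'12',f+'11')]
  p=proj(f+'12',[hub+ [0,0,-.069]+(.035+.055)*ex+.02*ey])[0].astype(int)
  W=[x[p[1]-15:p[1]+16,p[0]-15:p[0]+16].astype(np.float32) for x in g];print(cv2.phaseCorrelate(W[0],W[1]))
print(finish_job())"
```

```text
((0.06869224023522591, -0.02338459410801974), 0.9804830178618431)
((0.2205527486578589, -0.03980080394677543), 1.042596258688718)
the job is handed in; nothing more can be done
None
```

The job is handed in at about 31 s: the stand sits inside the larger frame, the notch is about 0.5° from the top and the gripper is clear, but the stand was probably lifted a millimetre or two in the frame during the first wheel turn before I eased it back down.

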